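# Slide a thin insole to the edge of the stone and lay it on the iron foot

## Robot

A 6-joint arm with a two-finger parallel gripper is mounted at the origin on the work surface. World frame = base frame: x ahead of the robot, y to its left, z up, the work surface at z = 0. Lengths are in mm, angles in rad, forces in N, time in s.
With the tool pointing down it reaches from about 375 to 925 mm from the base axis. Payload 5.7 kg.
Tool frame: the origin (TCP) lies midway between the tips of the shut fingers; the grasp point (between the pads) lies bot.grip_point_offset behind it (bot.grip_point_offset is the distance from the TCP to the grasp point, in mm); z points along the fingers, y is the direction in which the jaws open and shut (so a half turn about z gives the same grasp; the last joint's range is limited). The gripper opens to 88 mm and grips with 3 to 60 N. Pads are 20 mm wide; open, the fingers measure 115 mm over their backs; the gripper's body (75 mm by 178 mm) begins 61 mm behind the grasp point.
Start: joints at [1.13, 0.359, 1.51, -0, 1.272, -0.115], TCP at [192.032, 568.407, 222.623] pointing down, gripper open.
Joint ranges: [-2.97, 2.97], [-1.01, 2.36], [0.21, 2.38], [-0.96, 4.11], [0.2, 2.71], [-2.98, 2.98]. Speed limits (rad/s): [2.39, 2.39, 3.14, 3.14, 3.14, 3.14].

## Interface

Orientations are given as a rotation vector (axis times angle).
In Python, from station import bot gives the robot as it stands.
- The arm moves only by the tool arm_command, never from a script. Its argument "increments" is text: rows parted by semicolons, each of 7 numbers parted by spaces: the turn, a rotation vector about the tool's x, y, z in rad, then the shift along the tool's x, y, z in mm, then the opening, from -1 (shut) to 1 (fully open). In form: ax ay az dx dy dz gripper; .... A call has 1 to 8 rows; each row shifts and turns the commanded pose from where the row before left it, along the tool's axes as they then stand; what a row does not reach is not made up. A row lasts 1/10 s, in which the tool goes at most 50 mm and 8.59 degrees, less where a joint would pass 70% of its speed; a pose out of reach is approached as far as the arm can. A call is refused whole if a number of a shift passes 50 or a number of a turn 0.15, either way. A call with a gripper value outside its range is refused whole. The fingers move at their own pace and stop on an object; the grip force is fixed at half the most. Time passes only in rows, so rows that do not move let the fingers close. It gives the time, the measured TCP pose, the force and the opening at its end, in the units of the state.
- bot.read_state(): the state, without advancing time (a new reading comes with each control period).
- bot.camera(name): name is "side" or "top"; returns (picture, depth): 480x640x3 uint8, red, green, blue; 480x640 float32, mm along the optical axis (not along the pixel's ray), 0 where there is no reading.
- bot.camera_model(name): a dict with "mtx" (3x3 intrinsics, pixels), "distortion" ([k1, k2, p1, p2, k3] as OpenCV has them; the pictures are not rectified), "extrinsics" (4x4, takes a point from camera to world coordinates). Camera axes: x right, y up, looking along -z (the intrinsics and any distortion apply to the point x, -y, -z); pixel columns grow to the right and rows downward; lengths in mm; the calibration is good to about 2 mm. A picture is of the moment at which its call begins. camera_model takes no time and is no camera call.
- bot.hand_in(): hands the job in, once; it reports no verdict.
The state is a dict: "clock": time; "q": joint angles; "dq": joint speeds; "joint_efforts": joint torques, N m; "position": TCP position; "tool_rot": TCP orientation; "contact_force": force on the tool from outside, world axes, zero at the start; "moment": the same for the moment, N m; "opening": finger opening in mm.
Only numpy, scipy, OpenCV 4.12 (cv2) and the standard library are available. Lean on these libraries where they do the work, as an engineer would, in place of code of your own. Each camera call takes 0.05 s, during which the arm holds its last target. There are 200 camera calls.

## Task

The tan insole lies flat on the marble stone, too thin to be picked up there. Press lightly on it with the fingertips and slide it towards the robot until its heel hangs over the stone's near edge, then grip the heel by its two sides, lift the insole off and lay it flat on the upturned iron foot on the red stand: heel over heel, toe over toe, with the same margin all round. Do not press hard on it, do not let it fall, leave the other things where they are, and let go at the end.

Things in the scene. Friction and masses are not known exactly. Their poses are not given: they have to be found in the camera images.
- insole_centre (a point): loose insole of tan leatherboard for a small left shoe: flat, sole-shaped, 180 mm long, 3 mm thick, 25 to 65 g. The point is the middle of its length, half-way up (1.5 mm above its underside), close to its centre of mass; x points along it to the toe, z up. It lies on the stone with its heel towards the robot, the heel's end 30 to 72 mm inside the near edge
- insole_heel (a point): end of the insole's heel, on its centre line, half-way up (90 mm behind insole_centre along x). The heel is 50 mm wide; its sides are parallel from 12 to 48 mm from this end. The waist is 44 mm wide, the ball 64 mm
- insole_toe (a point): end of the insole's toe, on its centre line, half-way up (90 mm ahead of insole_centre along x)
- insole: the same insole; origin at the middle of its underside, x to the toe, z up. Pressed on with 4 to 12 N it is dragged along by the fingertips; pressed with more than 25 N against the stone or the foot it is bruised
- stone_edge (a point): middle of the upper near edge (towards the robot) of the fixed marble stone; x points across its top away from the robot, y along the edge, z up. In front of this edge there is only the bench, 45 to 50 mm below the stone's top
- stone: the same stone, 300 mm (its x) x 260 mm (its y) x 50 mm thick, flat and rigid; origin at the centre of its underside, 150 mm in from the near edge
- foot_heel (a point): point on the level of the iron foot's flat top where the insole's heel end belongs, 6 mm outside the iron; x points to the foot's toe. The foot is fixed, level, dark green with a grey face, 145 mm above the bench. Its top has the insole's shape, about 6 mm smaller all round (heel 38 mm wide, plate 12 mm thick), so that fingers on the sides of the insole's heel pass beside it
- foot_toe (a point): point on the level of the foot's flat top where the insole's toe end belongs, 180 mm from foot_heel along x
- last: red stand (round base 132 mm across) that carries the iron foot; origin on the bench under the middle of the foot, x to the foot's toe
- tack_tin: open round brass tin of tacks, 48 mm across, 20 mm high, standing in the far corner of the stone; to be left alone
- hammer: shoemaker's hammer lying on the bench, wooden handle, 275 mm long; to be left alone
- pincers: red-handled pincers lying on the bench, 190 mm long; to be left alone
- glue_bottle: white bottle with a blue cap, 48 mm across, 125 mm high; to be left alone
- cement_can: yellow can, 76 mm across, 100 mm high; to be left alone
- awl: short awl with a dark wooden handle, 120 mm long, lying beside the stand; to be left alone
- rubber_heels: pile of three black rubber heels, 50 x 48 mm, 21 mm high, beside the stand; to be left alone
Things that resemble listed ones, but are neither listed nor needed, are in the scene too. Leave any turquoise look-alike of the last alone. What is shaped like the insole but blue is not meant.

How it is judged:
By the outcome, as a careful person would: the job done as asked, in the order asked, and still so for the second after the job is handed in, with the robot touching nothing.
It also fails if it takes over 72 s, if anything falls off the work surface, if the arm or the gripper's body presses on something with over 40 N, if the wrist force passes 120 N, or if a joint passes its speed limit or range.

## Working session

There is one attempt and no reset: what is moved stays moved. The work goes in short steps, Python scripts to look and compute and a tool call to move; the robot and the scene stay as the last step left them, time stands still between calls to the robot, and variables do not carry over. Pictures are saved under pics/ and viewed, about 8 in all and at most 12, crops included, and the job is handed in when it is done.

Besides the shell and the picture viewer there is one more tool, called as name(argument=value, ...) on one line, values as JSON. arm_command: Moves the arm, as the interface text tells. Its arguments: {"type":"object","properties":{"increments":{"type":"string"}},"required":["increments"]}

```bash
mkdir -p pics; ls; python3 - <<'E'
from station import bot
import cv2,numpy as np
print(bot.read_state()); print(bot.grip_point_offset)
for n in("side","top"):
    p,d=bot.camera(n); np.savez(f'pics/{n}0.npz',p=p,d=d); cv2.imwrite(f'pics/{n}0.png',p[:,:,::-1]); m=bot.camera_model(n); print(n,m, d.min(),d.max())
E
```

```text
pics
{'clock': 0.0, 'q': array([ 1.12989571e+00,  3.59499471e-01,  1.51144065e+00,  7.28245820e-06,
        1.27251288e+00, -1.15103340e-01]), 'dq': array([ 1.30340755e-04,  3.53514432e-05,  6.57819684e-04,  1.14810822e-03,
       -9.97050681e-05,  2.33390484e-04]), 'joint_efforts': array([-1.43471858e-03, -5.15367079e+01, -2.70730519e+01,  6.72656740e-02,
        3.50987061e-02, -1.32992045e-04]), 'position': array([191.7426774 , 567.79424951, 221.80977802]), 'tool_rot': array([-5.09420053e-01, -3.09948998e+00,  2.80656427e-03]), 'contact_force': array([-0.0536816 ,  0.31295356, -0.57619841]), 'moment': array([-0.0318667 , -0.06416888,  0.00877285]), 'opening': 87.84634691662342}
18.700000000000003
side {'mtx': array([[586.50883224,   0.        , 323.16048186],
       [  0.        , 586.50883224, 240.44754744],
       [  0.        ,   0.        ,   1.        ]]), 'distortion': array([0.04587164, 0.        , 0.        , 0.        , 0.        ]), 'extrinsics': array([[-9.92408991e-01,  7.44736599e-02, -9.78676094e-02,
         3.08542599e+02],
       [-1.21835157e-01, -7.03763321e-01,  6.99909553e-01,
         1.16319742e+03],
       [-1.67508078e-02,  7.06520249e-01,  7.07494557e-01,
         1.24999910e+03],
       [ 0.00000000e+00,  0.00000000e+00,  0.00000000e+00,
         1.00000000e+00]])} 0.0 3673.3743
top {'mtx': array([[494.64054437,   0.        , 319.52080583],
       [  0.        , 494.64054437, 242.24052832],
       [  0.        ,   0.        ,   1.        ]]), 'distortion': array([0.02112056, 0.        , 0.        , 0.        , 0.        ]), 'extrinsics': array([[ 1.68749367e-03,  9.87979411e-01, -1.54576308e-01,
         2.72731724e+02],
       [-9.99643893e-01, -2.44999691e-03, -2.65722431e-02,
        -8.14571199e+00],
       [-2.66315406e-02,  1.54566103e-01,  9.87623451e-01,
         1.34370575e+03],
       [ 0.00000000e+00,  0.00000000e+00,  0.00000000e+00,
         1.00000000e+00]])} 0.0 2362.0593
```

View pics/top0.png

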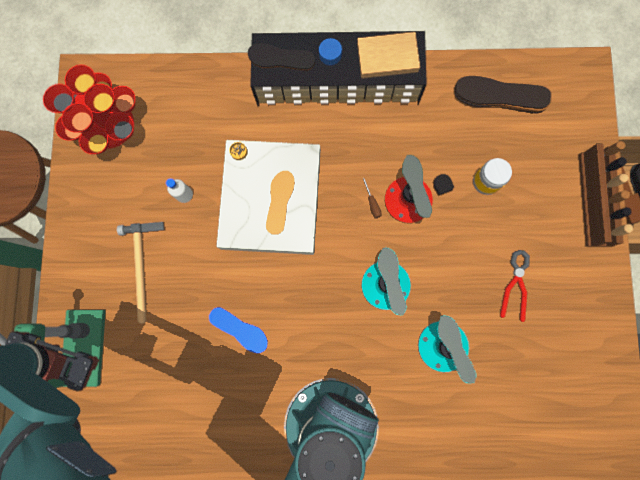

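View pics/side0.png

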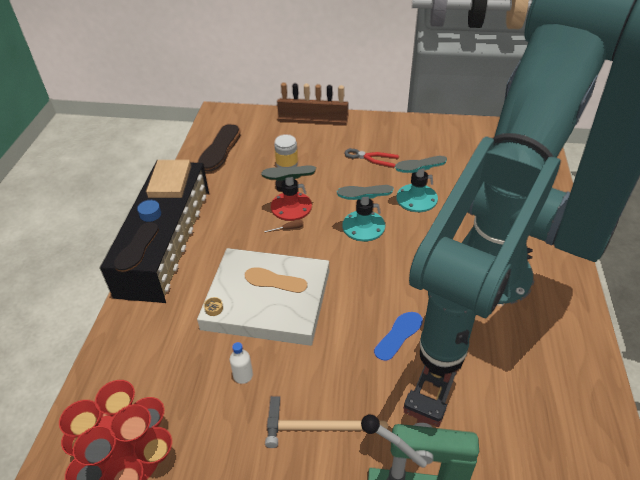

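The top view shows the insole on the stone at about (281,202), heel nearest the robot at (276,232). The red stand's iron foot is at about (416,186), and the blue insole and two turquoise stands are the look-alikes. The side view agrees. Next I'll measure from masks.

```bash
cat > h.py <<'E'
import cv2,numpy as np
from station import bot
def cast(n,px,z):
    m=bot.camera_model(n); u=cv2.undistortPoints(np.float64(px).reshape(-1,1,2),m['mtx'],np.array(m['distortion'])).reshape(-1,2)
    E=m['extrinsics']; r=np.c_[u[:,0],-u[:,1],-np.ones(len(u))]@E[:3,:3].T; o=E[:3,3]
    return o+r*((np.reshape(z,(-1,1))-o[2])/r[:,2:])
def depthpts(n,d,mask):
    v,u=np.nonzero(mask&(d>0)); m=bot.camera_model(n); E=m['extrinsics']
    k=cv2.undistortPoints(np.float64(np.c_[u,v]).reshape(-1,1,2),m['mtx'],np.array(m['distortion'])).reshape(-1,2); z=d[v,u]
    return np.c_[k[:,0]*z,-k[:,1]*z,-z]@E[:3,:3].T+E[:3,3]
def big(mask,seed=None):
    n,l,s,c=cv2.connectedComponentsWithStats(mask.astype(np.uint8))
    return l==(1+np.argmax(s[1:,4]))
def shape(n,mask,z):
    "contour in world -> centroid, principal dir, extents, contour"
    c=max(cv2.findContours(mask.astype(np.uint8),cv2.RETR_EXTERNAL,cv2.CHAIN_APPROX_NONE)[0],key=len)
    w=cast(n,c,z)[:,:2]; o=w.mean(0); M=cv2.moments(((w-o)*1).astype(np.float32).reshape(-1,1,2))
    g=o+[M['m10']/M['m00'],M['m01']/M['m00']]; a=.5*np.arctan2(2*M['mu11'],M['mu20']-M['mu02'])
    return g,a,w,M['m00']
def profile(g,a,w):
    R=np.array([[np.cos(a),np.sin(a)],[-np.sin(a),np.cos(a)]]); q=(w-g)@R.T
    out=[]
    for s in np.arange(np.ceil(q[:,0].min()/10)*10,q[:,0].max(),10):
        k=q[np.abs(q[:,0]-s)<4]; out.append((int(s),round(k[:,1].min(),1),round(k[:,1].max(),1)))
    return q[:,0].min(),q[:,0].max(),out
def roi(mask,b):
    o=np.zeros_like(mask); x0,y0,x1,y1=b; o[y0:y1,x0:x1]=mask[y0:y1,x0:x1]; return o
def hsv(p): return cv2.cvtColor(p,cv2.COLOR_RGB2HSV).astype(int)
E
python3 - <<'E'
from h import *
np.set_printoptions(precision=1,suppress=True)
B={'top':dict(ins=(225,145,318,250),foot=(385,150,440,225)),'side':dict(ins=(235,258,318,300),foot=(255,160,320,185))}
for n in B:
    f=np.load(f'pics/{n}0.npz'); p,d=f['p'],f['d']; h=hsv(p); ov=p.copy()
    tan=(h[...,0]>8)&(h[...,0]<24)&(h[...,1]>70)&(h[...,2]>150)
    gr=(h[...,1]<75)&(h[...,2]<150)&(h[...,2]>55)
    for k,m,z in(('ins',tan,51),('foot',gr,145)):
        m=big(roi(m,B[n][k])); ov[m]=(255,0,255) if k=='ins' else (255,255,0)
        q=depthpts(n,d,cv2.erode(m.astype(np.uint8),np.ones((3,3)))>0)
        g,a,w,A=shape(n,m,z); print(n,k,'depth mean',np.median(q,0),q[:,2].std(),'g',g,'ang',round(a,4),'A',A); print(profile(g,a,w))
    if n=='top':
        st=big(roi((h[...,1]<40)&(h[...,2]>170),(205,130,330,260)))
        q=depthpts(n,d,cv2.erode(st.astype(np.uint8),np.ones((5,5)))>0); print('stone z',np.median(q[:,2]),q[:,2].std())
        c=max(cv2.findContours(st.astype(np.uint8),0,1)[0],key=cv2.contourArea); w=cast(n,c,np.median(q[:,2]))[:,:2]
        r=cv2.minAreaRect(w.astype(np.float32)); print('stone',r,cv2.boxPoints(r))
        cr=ov[140:260,210:450]
    else: cr=ov[150:330,190:430]
    cv2.imwrite(f'pics/{n}_m.png',cv2.resize(cr[:,:,::-1],None,fx=3,fy=3,interpolation=0))
E
```

```text
top ins depth mean [591.7 136.2  48.4] 2.6375199113224252 g [588.4 135.1] ang -0.1799 A 8231.698873785022
(np.float64(-92.07954949052696), np.float64(85.09720934852871), [(-90, np.float64(-13.8), np.float64(13.5)), (-80, np.float64(-22.7), np.float64(20.9)), (-70, np.float64(-24.3), np.float64(23.1)), (-60, np.float64(-25.4), np.float64(24.1)), (-50, np.float64(-24.9), np.float64(24.2)), (-40, np.float64(-24.4), np.float64(23.1)), (-30, np.float64(-22.3), np.float64(24.2)), (-20, np.float64(-22.8), np.float64(23.7)), (-10, np.float64(-21.3), np.float64(23.2)), (0, np.float64(-21.3), np.float64(23.3)), (10, np.float64(-24.5), np.float64(24.9)), (20, np.float64(-27.7), np.float64(29.7)), (30, np.float64(-28.8), np.float64(29.2)), (40, np.float64(-30.4), np.float64(30.8)), (50, np.float64(-30.5), np.float64(31.9)), (60, np.float64(-29.4), np.float64(28.2)), (70, np.float64(-24.7), np.float64(22.4)), (80, np.float64(-19.9), np.float64(16.0))])
top foot depth mean [ 608.4 -216.5  144.3] 4.24539849521374 g [ 604.6 -215.3] ang 0.2369 A 5862.232760849032
(np.float64(-85.01630496207218), np.f
[... 2061 characters left out ...]
4), [(-80, np.float64(-11.0), np.float64(14.2)), (-70, np.float64(-12.3), np.float64(17.6)), (-60, np.float64(-14.1), np.float64(16.3)), (-50, np.float64(-15.5), np.float64(19.8)), (-40, np.float64(-16.4), np.float64(18.0)), (-30, np.float64(-33.0), np.float64(16.7)), (-20, np.float64(-24.4), np.float64(15.3)), (-10, np.float64(-16.4), np.float64(18.4)), (0, np.float64(-17.7), np.float64(17.1)), (10, np.float64(-19.5), np.float64(20.5)), (20, np.float64(-25.7), np.float64(23.9)), (30, np.float64(-37.0), np.float64(26.9)), (40, np.float64(-19.0), np.float64(25.6)), (50, np.float64(-20.4), np.float64(24.3)), (60, np.float64(-21.3), np.float64(17.8)), (70, np.float64(-13.2), np.float64(11.8))])
```

View pics/top_m.png

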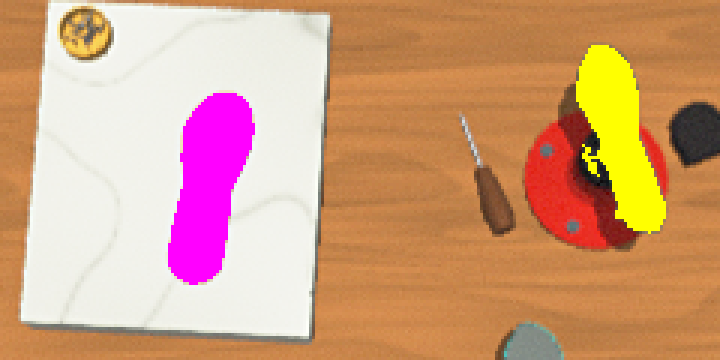

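View pics/side_m.png

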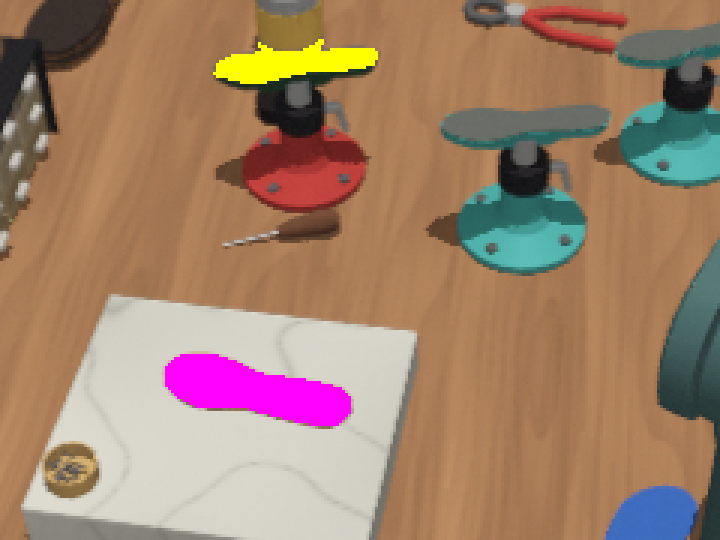

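Both masks fit, apart from the post's bracket leaking into the foot mask. In both views the foot's wide toe end points away from the robot. I'll clean the foot mask, triangulate heights from the two views and plan the approach.

```bash
cat >> h.py <<'E'
from scipy.spatial.transform import Rotation as Ro
def footmask(n,p,d):
    h=hsv(p); b={'top':(390,150,440,225),'side':(255,160,320,185)}[n]
    m=(h[...,1]<75)&(h[...,2]<150)&(h[...,2]>55)
    P=depthpts(n,d,np.ones(d.shape,bool)); Z=np.zeros(d.shape); Z[d>0]=P[:,2]
    m=roi(m&(Z>125),b); return big(cv2.morphologyEx(m.astype(np.uint8),cv2.MORPH_OPEN,cv2.getStructuringElement(cv2.MORPH_ELLIPSE,(5,5)))>0)
def tanmask(p,b):
    h=hsv(p); return big(roi((h[...,0]>8)&(h[...,0]<24)&(h[...,1]>70)&(h[...,2]>150),b))
def raster(w,g,e=0):
    "2 px/mm filled, optional erosion mm -> centroid, angle, outline extents along the axis"
    im=np.zeros((800,800),np.uint8); cv2.fillPoly(im,[np.int32(np.round(((w-g)*2+400)*16))],255,shift=4)
    if e: 
        r=int(2*abs(e)); k=cv2.getStructuringElement(cv2.MORPH_ELLIPSE,(2*r+1,2*r+1)); im=(cv2.erode if e>0 else cv2.dilate)(im,k)
    M=cv2.moments(im,True); a=.5*np.arctan2(2*M['mu11'],M['mu20']-M['mu02'])
    return g+[(M['m10']/M['m00']-400)/2,(M['m01']/M['m00']-400)/2],a,M['m00']/4
def goto(xy,z,ax=None):
    s=bot.read_state(); R=Ro.from_rotvec(s['tool_rot']).as_matrix(); D=R.T@(np.r_[xy,z]-s['position'])
    print('pos',s['position'],'toolx',R[:,0],'tooly',R[:,1],'shift',D,'len',np.linalg.norm(D))
    if ax is not None:
        cur=np.arctan2(R[1,0],R[0,0]); da=(ax-cur+np.pi/2)%np.pi-np.pi/2; print('turn about tool z',-da)
E
python3 - <<'E'
from h import *
np.set_printoptions(precision=2,suppress=True)
B={'top':(225,145,318,250),'side':(235,258,318,300)}
for n in B:
    f=np.load(f'pics/{n}0.npz'); p,d=f['p'],f['d']; 
    m=footmask(n,p,d); g,a,w,A=shape(n,m,145); print(n,'foot',g,a,A,profile(g,a,w)[:2],'z',np.median(depthpts(n,d,m)[:,2]))
    if n=='top': print(profile(g,a,w)[2][3:9])
    m=tanmask(p,B[n])
    for z in (48.5,):
        g,a,w,A=shape(n,m,z); print(' ins',z,raster(w,g),'eroded',raster(w,g,6))
goto((583,136),80,-.18)
print(bot.read_state()['q'])
E
```

```text
top foot [ 605.15 -215.74] 0.2460761200913067 5582.347560546121 (np.float64(-85.49265958004348), np.float64(78.22712211300998)) z 144.3137054545913
[(-50, np.float64(-18.4), np.float64(17.6)), (-40, np.float64(-18.1), np.float64(17.3)), (-30, np.float64(-16.8), np.float64(17.6)), (-20, np.float64(-15.5), np.float64(17.2)), (-10, np.float64(-12.8), np.float64(16.9)), (0, np.float64(-15.6), np.float64(17.5))]
 ins 48.5 (array([588.96, 135.45]), np.float64(-0.17999218538503053), 8355.5) eroded (array([589.94, 135.35]), np.float64(-0.17825847628277666), 5876.75)
side foot [ 606.02 -213.62] 0.2348858799799952 5039.487796248604 (np.float64(-85.534635066629), np.float64(76.03769004582747)) z 145.47801800042498
 ins 48.5 (array([589.53, 137.72]), np.float64(-0.17306310397925512), 8211.75) eroded (array([590.54, 137.63]), np.float64(-0.1720054351817917), 5735.25)
pos [191.8  567.87 221.93] toolx [-0.95  0.32  0.  ] tooly [ 0.32  0.95 -0.  ] shift [-508.86 -283.74  142.29] len 599.7477751841886
turn about tool z -0.14575995729949254
[ 1.13  0.36  1.51 -0.    1.27 -0.12]
```

arm_command(increments="0 0 0 -36 -20 0 -1; 0 0 0 -36 -20 0 -1; 0 0 0 -36 -20 0 -1; 0 0 0 -36 -20 0 -1; 0 0 0 -36 -20 0 -1; 0 0 0 -36 -20 0 -1; 0 0 0 -36 -20 0 -1; 0 0 0 -36 -20 0 -1")

```text
clock: 0.9
position: [414.3, 323.1, 222.4]
tool_rot: [-0.509, -3.1, 0.001]
contact_force: [0.3, 0.7, 0.2]
opening: 27.2
```

arm_command(increments="0 0 0 -36 -20 0 -1; 0 0 0 -36 -20 10 -1; 0 0 0 -36 -20 20 -1; 0 0 0 -36 -20 20 -1; 0 0 0 -36 -20 20 -1; 0 0 0 -36 -20 20 -1; 0 0 -0.07 0 0 10 -1; 0 0 -0.07 0 0 10 -1")

```text
clock: 1.7
position: [580.3, 140.3, 111.2]
tool_rot: [-0.291, -3.127, 0.001]
contact_force: [-1.4, 0.2, 1.1]
opening: 0.6
```

```bash
python3 -c "
from h import *
np.set_printoptions(precision=2,suppress=True)
goto((581,138),60,-.178);s=bot.read_state();print(s['clock'],s['contact_force'],s['opening'])"
```

```text
pos [580.26 140.26 111.17] toolx [-0.98  0.18  0.  ] tooly [ 0.18  0.98 -0.  ] shift [-1.22 -2.05 51.17] len 51.22906627519444
turn about tool z -0.007541379453423147
1.7 [-1.4   0.16  1.09] 0.6161501737775914
```

arm_command(increments="0 0 0 -1 -1 15 -1; 0 0 0 0 -1 15 -1; 0 0 0 0 0 12 -1; 0 0 0 0 0 8 -1; 0 0 0 0 0 4 -1; 0 0 0 0 0 2 -1; 0 0 0 0 0 1 -1; 0 0 0 0 0 0 -1")

```text
clock: 2.5
position: [580.8, 139.8, 56.0]
tool_rot: [0.291, 3.127, 0.0]
contact_force: [-0.4, -0.8, -0.3]
opening: 0.6
```

arm_command(increments="0 0 0 0 0 1 -1; 0 0 0 0 0 0 -1")

```text
clock: 2.7
position: [580.7, 139.7, 54.9]
tool_rot: [0.291, 3.128, 0.0]
contact_force: [-0.5, -0.4, -0.1]
opening: 0.6
```

arm_command(increments="0 0 0 0 0 1 -1; 0 0 0 0 0 1 -1; 0 0 0 0 0 1 -1; 0 0 0 0 0 0 -1")

```text
clock: 3.1
position: [580.4, 139.6, 51.5]
tool_rot: [-0.291, -3.128, 0.0]
contact_force: [0.1, -0.7, -0.3]
opening: 0.4
```

arm_command(increments="0 0 0 0 0 1 -1; 0 0 0 0 0 0 -1")

```text
clock: 3.3
position: [580.4, 139.7, 50.5]
tool_rot: [-0.291, -3.128, 0.0]
contact_force: [0.0, -0.2, 0.3]
opening: 0.5
```

arm_command(increments="0 0 0 0 0 0.7 -1; 0 0 0 0 0 0 -1")

```text
clock: 3.5
position: [580.6, 139.7, 50.0]
tool_rot: [0.291, 3.128, -0.0]
contact_force: [0.2, 0.1, 0.1]
opening: 0.6
```

arm_command(increments="0 0 0 0 0 0.7 -1; 0 0 0 0 0 0 -1")

```text
clock: 3.7
position: [580.6, 139.7, 49.9]
tool_rot: [0.291, 3.128, -0.0]
contact_force: [-1.7, -0.4, 5.2]
opening: 0.1
```

arm_command(increments="0 0 0 0 0 0.3 -1; 0 0 0 0 0 0 -1")

```text
clock: 3.9
position: [580.6, 139.7, 49.8]
tool_rot: [0.291, 3.128, -0.0]
contact_force: [-2.9, -0.2, 8.0]
opening: 0.8
```

arm_command(increments="0 0 0 3 0 0 -1; 0 0 0 5 0 0 -1; 0 0 0 5 0 0 -1; 0 0 0 5 0 0 -1; 0 0 0 2 0 0 -1")

```text
clock: 4.4
position: [562.3, 143.6, 49.9]
tool_rot: [0.291, 3.124, 0.001]
contact_force: [4.2, -0.7, 5.5]
opening: 0.7
```

```bash
python3 - <<'E'
from h import *
np.set_printoptions(precision=2,suppress=True)
p,d=bot.camera('side'); m=tanmask(p,(225,240,345,325)); g,a,w,A=shape('side',m,48.5); print(g,a,A,profile(g,a,w)[:2]); cv2.imwrite('pics/s1.png',p[:,:,::-1])
s=bot.read_state();print(s['position'],s['contact_force'])
E
```

```text
[467.13  16.08] -0.22271529327730422 10451.907817228015 (np.float64(-70.76788858226459), np.float64(74.66250708771057))
[562.13 143.65  49.88] [3.16 0.48 6.57]
```

```bash
python3 - <<'E'
import cv2
p=cv2.imread('pics/s1.png'); cv2.imwrite('pics/s1c.png',cv2.resize(p[180:360,180:420],None,fx=3,fy=3))
E
```

```text
(no output)
```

View pics/s1c.png

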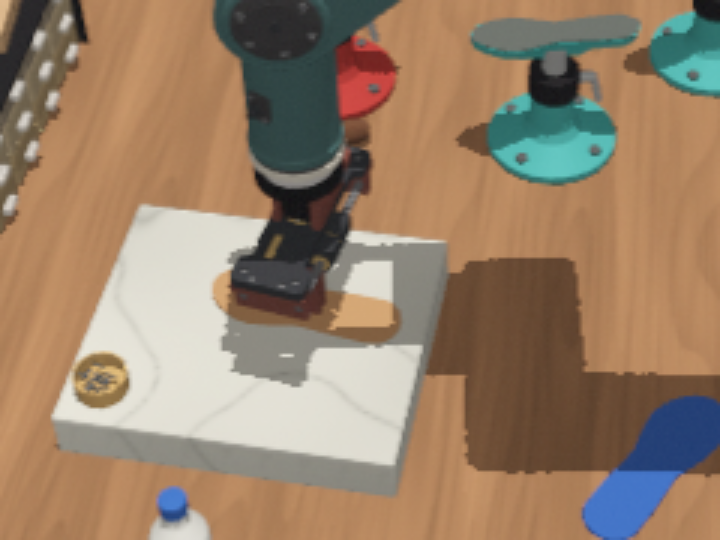

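The fingertips are on the insole and its heel end is at full-image pixel (313,286), closer to the near edge. I'll check that against the initial heel end.

```bash
cat >> h.py <<'E'
def heelend(p,col=(250,420),row=(255,330),f='side'):
    "heel tip in the side view: insole colour (lit or shaded) right part; returns world"
    h=hsv(p); m=(h[...,0]>8)&(h[...,0]<24)&(h[...,1]>95)
    return m
E
python3 - <<'E'
from h import *
np.set_printoptions(precision=1,suppress=True)
f=np.load('pics/side0.npz');m=tanmask(f['p'],(235,258,318,300)); v,u=np.nonzero(m); i=u>=u.max()-1; print(u.max(),v[i].mean(), cast('side',[[u.max(),v[i].mean()]],48.5))
print(cast('side',[[313.2,286.5]],48.5))
E
```

```text
306 284.5 [[500.3 145.9  48.5]]
[[480.1 150.9  48.5]]
```

arm_command(increments="0 0 0 4 0 0 -1; 0 0 0 6 0 0 -1; 0 0 0 6 0 0 -1; 0 0 0 6 0 0 -1; 0 0 0 6 0 0 -1; 0 0 0 6 0 0 -1; 0 0 0 4 0 0 -1; 0 0 0 2 0 0 -1")

```text
clock: 5.25
position: [523.2, 151.0, 49.9]
tool_rot: [0.291, 3.124, 0.001]
contact_force: [3.9, -1.0, 6.5]
opening: 0.6
```

arm_command(increments="0 0 0 3 0 0 -1; 0 0 0 5 0 0 -1; 0 0 0 6 0 0 -1; 0 0 0 6 0 0 -1; 0 0 0 6 0 0 -1; 0 0 0 6 0 0 -1; 0 0 0 5 0 0 -1; 0 0 0 3 0 0 -1")

```text
clock: 6.05
position: [484.0, 158.5, 49.8]
tool_rot: [0.291, 3.124, 0.001]
contact_force: [4.0, -0.1, 6.0]
opening: 0.6
```

arm_command(increments="0 0 0 2 0 0 -1; 0 0 0 0 0 0 -1")

```text
clock: 6.25
position: [481.9, 158.9, 49.8]
tool_rot: [0.291, 3.124, 0.001]
contact_force: [4.2, -0.3, 6.5]
opening: 0.6
```

arm_command(increments="0 0 0 0 0 -4 -1; 0 0 0 0 0 -15 -0.5; 0 0 0 0 0 -30 0; 0 0 0 -20 0 -30 0.5; 0 0 0 -40 0 -20 0.7; 0 0 0 -40 0 0 0.7; 0 0 0 -40 0 0 0.7; 0 0 0 0 0 0 0.7")

```text
clock: 7.05
position: [621.8, 131.6, 147.7]
tool_rot: [0.294, 3.125, 0.0]
contact_force: [-0.5, 0.2, 0.3]
opening: 53.1
```

```bash
python3 - <<'E'
from h import *
np.set_printoptions(precision=2,suppress=True)
out=[]
for n in('top','side'):
    p,d=bot.camera(n); np.savez(f'pics/{n}2.npz',p=p,d=d); out.append(p[140:300,200:360] if n=='top' else p[200:360,220:380])
cv2.imwrite('pics/c2.png',cv2.resize(np.hstack(out)[:,:,::-1],None,fx=2.5,fy=2.5,interpolation=0))
print(bot.read_state())
E
```

```text
{'clock': 7.15, 'q': array([ 0.1 ,  0.48,  1.52,  0.  ,  1.15, -1.28]), 'dq': array([ 0.01, -0.02,  0.04,  0.  ,  0.  , -0.  ]), 'joint_efforts': array([ -0.79, -56.26, -26.35,  -0.07,  -0.19,  -0.02]), 'position': array([616.29, 132.46, 146.7 ]), 'tool_rot': array([-0.29, -3.12,  0.  ]), 'contact_force': array([-0.44, -0.29,  0.77]), 'moment': array([0.03, 0.03, 0.06]), 'opening': 60.904814433734465}
```

View pics/c2.png

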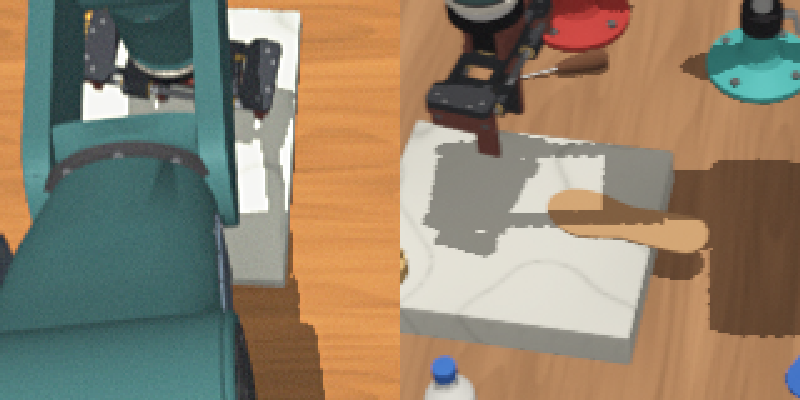

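The side view shows the whole insole with its heel overhanging: heel end near full-image (342,294), toe near (280,281). The arm hides it in the top view. I'll measure from the side view.

```bash
python3 - <<'E'
from h import *
np.set_printoptions(precision=2,suppress=True)
p=np.load('pics/side2.npz')['p']; h=hsv(p)
print(p[294,335],p[287,300],p[305,360],p[285,300])
lit=(h[...,2]>188)&(h[...,1]>90)
sh=(h[...,1]>75)&(h[...,0]<24)&(h[...,2]>90); sh[:,322:]=False
m=big(roi(lit|sh,(275,270,350,305)))
g,a,w,A=shape('side',m,48.5); print('g',g,'a',a,A); print(profile(g,a,w))
ov=p.copy(); c=cv2.findContours(m.astype(np.uint8),0,1)[0]; ov=ov[255:325,260:360].copy(); ov=cv2.resize(ov,None,fx=5,fy=5,interpolation=0); mm=cv2.resize(m[255:325,260:360].astype(np.uint8),None,fx=5,fy=5,interpolation=0)
cv2.drawContours(ov,cv2.findContours(mm,0,1)[0],-1,(255,0,255),1); cv2.imwrite('pics/m2.png',ov[:,:,::-1])
# stone near edge, from side first image: fit by top earlier
R=np.array([np.cos(a),np.sin(a)]); heel=g-93.5*R; print('heel',heel)
E
```

```text
[212 167 118] [128  96  66] [100  71  50] [128  95  64]
g [494.06 157.76] a -0.1913873060859869 7793.720853319533
(np.float64(-94.74305228317066), np.float64(82.495163943709), [(-90, np.float64(-23.1), np.float64(12.9)), (-80, np.float64(-24.8), np.float64(19.2)), (-70, np.float64(-22.5), np.float64(18.3)), (-60, np.float64(-19.3), np.float64(20.7)), (-50, np.float64(-16.1), np.float64(21.3)), (-40, np.float64(-8.9), np.float64(23.7)), (-30, np.float64(-24.0), np.float64(22.8)), (-20, np.float64(-24.2), np.float64(22.7)), (-10, np.float64(-22.6), np.float64(22.6)), (0, np.float64(-22.8), np.float64(22.5)), (10, np.float64(-26.4), np.float64(25.6)), (20, np.float64(-27.4), np.float64(28.7)), (30, np.float64(-31.0), np.float64(31.9)), (40, np.float64(-29.4), np.float64(31.0)), (50, np.float64(-30.4), np.float64(30.1)), (60, np.float64(-27.2), np.float64(25.9)), (70, np.float64(-24.0), np.float64(21.0)), (80, np.float64(-17.3), np.float64(12.7))])
heel [402.27 175.55]
```

View pics/m2.png

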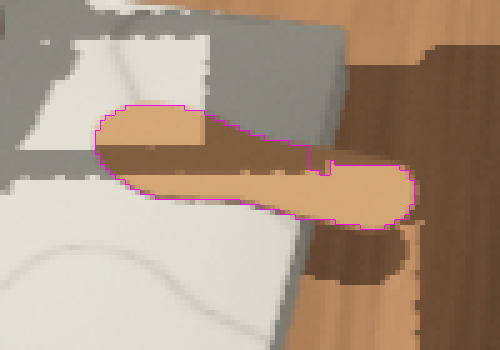

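The outline fits apart from a shaded strip on the heel's right-hand side. The measured heel end agrees with the dead-reckoned (399,171), so the overhang is about 57 mm. Now I'll go above the heel.

arm_command(increments="0 0 0 35 0 0 0.7; 0 0 0 45 0 0 0.7; 0 0 0 45 0 0 0.7; 0 0 0 35 0 0 0.7; 0 0 0 20 0 0 0.7; 0 0 0 9 -1 0 0.7; 0 0 0 0 0 0 0.7")

```text
clock: 7.85
position: [429.2, 166.6, 147.8]
tool_rot: [-0.289, -3.126, 0.001]
contact_force: [0.9, -1.2, -0.8]
opening: 74.5
```

```bash
python3 -c "
from h import *
np.set_printoptions(precision=2,suppress=True)
goto((429.5,165.5),29.7,-.181);s=bot.read_state();print(s['clock'],s['contact_force'],s['opening'])
p,d=bot.camera('side'); cv2.imwrite('pics/s3.png',cv2.resize(p[210:340,260:420,::-1],None,fx=4,fy=4))"
```

```text
pos [429.22 166.6  147.75] toolx [-0.98  0.18  0.  ] tooly [ 0.18  0.98 -0.  ] shift [ -0.72  -0.92 118.05] len 118.05669303338297
turn about tool z -0.0035529586221523246
7.85 [ 0.93 -1.2  -0.82] 74.51060832134267
```

View pics/s3.png

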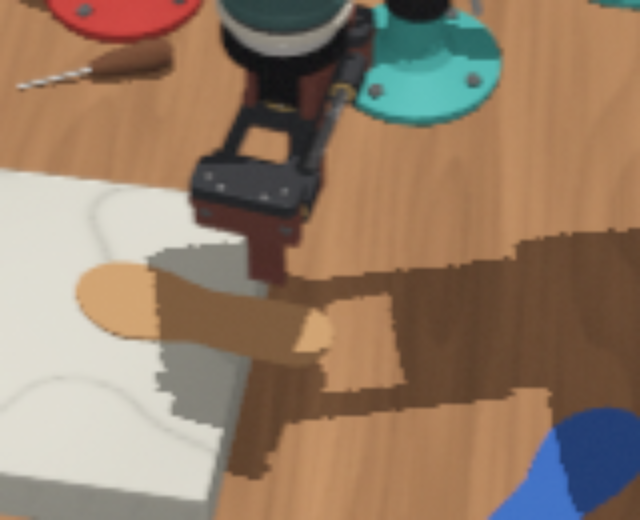

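The open jaws are above the heel, clear of everything. Descending in two steps, checking the force.

arm_command(increments="0 0 0 -1 -1 15 0.7; 0 0 0 0 0 20 0.7; 0 0 0 0 0 20 0.7; 0 0 0 0 0 15 0.7; 0 0 0 0 0 10 0.7; 0 0 0 0 0 5 0.7; 0 0 0 0 0 5 0.7; 0 0 0 0 0 0 0.7")

```text
clock: 8.7
position: [432.9, 165.4, 57.7]
tool_rot: [-0.292, -3.128, 0.0]
contact_force: [-0.4, -0.1, 0.4]
opening: 74.5
```

arm_command(increments="0 0 0 0 0 5 0.7; 0 0 0 0 0 5 0.7; 0 0 0 0 0 5 0.7; 0 0 0 0 0 5 0.7; 0 0 0 0 0 5 0.7; 0 0 0 0 0 2.5 0.7; 0 0 0 0 0 0 0.7")

```text
clock: 9.4
position: [432.4, 165.3, 30.0]
tool_rot: [-0.291, -3.127, 0.001]
contact_force: [0.2, 0.7, -0.4]
opening: 74.6
```

arm_command(increments="0 0 0 0 0 0 -1; 0 0 0 0 0 0 -1; 0 0 0 0 0 0 -1; 0 0 0 0 0 0 -1; 0 0 0 0 0 0 -1; 0 0 0 0 0 0 -1; 0 0 0 0 0 0 -1; 0 0 0 0 0 0 -1")

```text
clock: 10.2
position: [432.8, 165.4, 30.5]
tool_rot: [0.291, 3.128, -0.0]
contact_force: [-0.6, 0.6, 0.7]
opening: 49.0
```

```bash
python3 - <<'E'
from h import *
s=bot.read_state(); print(s['opening'],s['contact_force'],s['moment'])
E
```

```text
48.966849864033684 [-0.6113853   0.63316024  0.71334486] [ 0.01296427 -0.07492192 -0.02134359]
```

arm_command(increments="0 0 0 0 0 -3 -1; 0 0 0 0 0 -6 -1; 0 0 0 0 0 -10 -1; 0 0 0 0 0 -15 -1; 0 0 0 0 0 -20 -1; 0 0 0 0 0 -20 -1; 0 0 0 0 0 -20 -1; 0 0 0 0 0 -20 -1")

```text
clock: 11.0
position: [432.6, 165.4, 146.1]
tool_rot: [0.291, 3.128, 0.0]
contact_force: [0.2, -0.3, -0.7]
opening: 49.6
```

arm_command(increments="0 0 0 0 0 -20 -1; 0 0 0 0 0 -20 -1; 0 0 0 0 0 -20 -1; 0 0 0 0 0 -15 -1; 0 0 0 0 0 -8 -1; 0 0 0 0 0 -3 -1; 0 0 0 0 0 0 -1")

```text
clock: 11.7
position: [432.6, 165.4, 230.6]
tool_rot: [0.291, 3.128, -0.0]
contact_force: [0.2, -0.2, -1.0]
opening: 49.5
```

```bash
python3 - <<'E'
from h import *
np.set_printoptions(precision=2,suppress=True)
p,d=bot.camera('side');np.savez('pics/side4.npz',p=p,d=d); cv2.imwrite('pics/s4.png',cv2.resize(p[120:340,200:460,::-1],None,fx=2.8,fy=2.8))
h=hsv(p); m=big(roi((h[...,2]>188)&(h[...,1]>90)&(h[...,0]>8)&(h[...,0]<24),(200,150,420,330))); q=depthpts('side',d,cv2.erode(m.astype(np.uint8),np.ones((3,3)))>0)
c=q.mean(0);u,s,v=np.linalg.svd(q-c,full_matrices=False);print(len(q),c,'normal',v[2]*np.sign(v[2,2]));R=bot.read_state();print(R['position'],R['opening'])
goto((570,-223),203,.241); print(R['q'])
E
```

```text
311 [540.24 149.63 249.27] normal [-0.   -0.03  1.  ]
[432.3  165.32 230.11] 49.161908680029384
pos [432.3  165.32 230.11] toolx [-0.98  0.18  0.  ] tooly [ 0.18  0.98 -0.  ] shift [-207.1  -356.18   27.1 ] len 412.8985423489778
turn about tool z -0.42685182516523135
[ 0.22  0.15  1.78 -0.    1.21 -1.17]
```

View pics/s4.png

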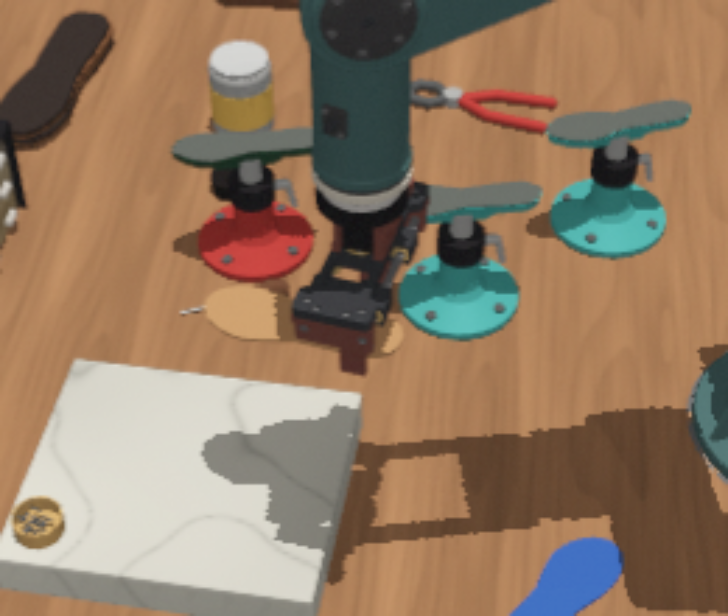

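The insole is held level (fitted top at z≈249) and clear of everything. Carrying it to the red stand at this height.

arm_command(increments="0 0 0 -6 -12 0 -1; 0 0 0 -12 -24 0 -1; 0 0 0 -16 -32 0 -1; 0 0 0 -17 -34 0 -1; 0 0 0 -17 -34 0 -1; 0 0 0 -17 -34 0 -1; 0 0 0 -17 -34 0 -1; 0 0 0 -17 -34 0 -1")

```text
clock: 12.55
position: [505.3, -92.9, 229.6]
tool_rot: [-0.292, -3.126, 0.0]
contact_force: [0.3, -0.0, -0.1]
opening: 48.8
```

arm_command(increments="0 0 0 -17 -34 0 -1; 0 0 0 -17 -34 0 -1; 0 0 0 -16 -31 0 -1; 0 0 0 -11 -20 0 -1; 0 0 0 -5.5 -9.7 0 -1; 0 0 -0.06 0 0 0 -1; 0 0 -0.1 0 0 0 -1; 0 0 -0.1 0 0 0 -1")

```text
clock: 13.35
position: [546.4, -229.0, 229.6]
tool_rot: [0.123, -3.137, -0.002]
contact_force: [-0.1, 0.8, -0.8]
opening: 49.2
```

arm_command(increments="0 0 -0.1 0 0 -10 -1; 0 0 -0.06 0 0 0 -1; 0 0 0 0 0 10 -1; 0 0 0 0 0 0 -1; 0 0 0 0 0 0 -1")

```text
clock: 13.85
position: [546.4, -228.7, 229.3]
tool_rot: [0.365, -3.118, -0.002]
contact_force: [0.9, 0.4, 0.1]
opening: 49.8
```

```bash
python3 - <<'E'
from h import *
np.set_printoptions(precision=2,suppress=True)
goto((546.8,-229.5),160,.243); out=[]
for n in('top','side'):
    p,d=bot.camera(n); np.savez(f'pics/{n}5.npz',p=p,d=d); out.append(p[100:260,360:520] if n=='top' else p[90:250,220:380])
cv2.imwrite('pics/c5.png',cv2.resize(np.hstack(out)[:,:,::-1],None,fx=2.5,fy=2.5,interpolation=0))
# foot vs eroded insole midlines in top0
f=np.load('pics/top0.npz'); p,d=f['p'],f['d']
m=footmask('top',p,d); g,a,w,A=shape('top',m,145); print('foot',[(s,round((x+y)/2,1),round(y-x,1)) for s,x,y in profile(g,a,w)[2]])
m=tanmask(p,(225,145,318,250)); g,a,w,A=shape('top',m,48.5); print('ins',[(s,round((x+y)/2,1),round(y-x,1)) for s,x,y in profile(g,a,w)[2]])
E
```

```text
pos [ 546.45 -228.72  229.34] toolx [-0.97 -0.23  0.  ] tooly [-0.23  0.97  0.  ] shift [-0.29 -0.95 69.34] len 69.34640888577071
turn about tool z -0.009872645631030075
foot [(-80, np.float64(-0.9), np.float64(30.5)), (-70, np.float64(-0.9), np.float64(35.9)), (-60, np.float64(-0.3), np.float64(36.7)), (-50, np.float64(-0.4), np.float64(36.0)), (-40, np.float64(-0.4), np.float64(35.4)), (-30, np.float64(0.4), np.float64(34.4)), (-20, np.float64(0.8), np.float64(32.7)), (-10, np.float64(2.0), np.float64(29.7)), (0, np.float64(1.0), np.float64(33.1)), (10, np.float64(1.7), np.float64(37.3)), (20, np.float64(0.6), np.float64(43.5)), (30, np.float64(0.5), np.float64(49.0)), (40, np.float64(0.9), np.float64(50.5)), (50, np.float64(-0.4), np.float64(47.4)), (60, np.float64(-2.5), np.float64(41.3)), (70, np.float64(-2.0), np.float64(28.6))]
ins [(-90, np.float64(-0.2), np.float64(27.3)), (-80, np.float64(-0.9), np.float64(43.8)), (-70, np.float64(-0.6), np.float64(47.5)), (-60, np.float64(-0.6), np.float64(49.6)), (-50, np.float64(-0.3), np.float64(49.1)), (-40, np.float64(-0.6), np.float64(47.6)), (-30, np.float64(1.0), np.float64(46.6)), (-20, np.float64(0.5), np.float64(46.7)), (-10, np.float64(1.0), np.float64(44.6)), (0, np.float64(1.0), np.float64(44.7)), (10, np.float64(0.1), np.float64(49.5)), (20, np.float64(1.0), np.float64(57.6)), (30, np.float64(0.2), np.float64(58.2)), (40, np.float64(0.2), np.float64(61.4)), (50, np.float64(0.8), np.float64(62.5)), (60, np.float64(-0.6), np.float64(57.8)), (70, np.float64(-1.2), np.float64(47.1)), (80, np.float64(-2.2), np.float64(36.4))]
```

View pics/c5.png

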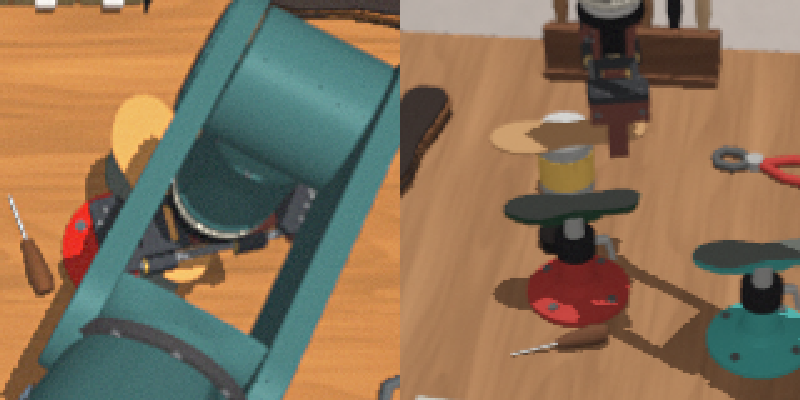

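The insole is above the red stand, its toe visible in both views: about (415,160) top and (256,144) side, full-image pixels. I'll use the depth images to separate it from the wood and measure the toe end and side lines.

```bash
cat >> h.py <<'E'
def heldmask(n,p,d,zlo,zhi,b,s=60):
    P=depthpts(n,d,np.ones(d.shape,bool)); Z=np.zeros(d.shape); Z[d>0]=P[:,2]; h=hsv(p)
    return roi((Z>zlo)&(Z<zhi)&(h[...,0]>8)&(h[...,0]<26)&(h[...,1]>s)&(h[...,2]>70),b)
E
python3 - <<'E'
from h import *
np.set_printoptions(precision=1,suppress=True)
s=bot.read_state(); tcp=s['position'][:2]; a=.233; D=np.array([np.cos(a),np.sin(a)]); N=np.array([-D[1],D[0]]); zt=s['position'][2]+20.2
B={'top':(395,125,450,220),'side':(250,130,345,165)}
for n in B:
    f=np.load(f'pics/{n}5.npz'); p,d=f['p'],f['d']; m=big(heldmask(n,p,d,235,262,B[n])) 
    c=max(cv2.findContours(m.astype(np.uint8),0,cv2.CHAIN_APPROX_NONE)[0],key=len); w=cast(n,c,zt)[:,:2]-tcp
    q=np.c_[w@D,w@N]; print(n,m.sum(),'z',np.median(depthpts(n,d,m)[:,2]),'toe',q[:,0].max(),[(t,q[abs(q[:,0]-t)<4][:,1].min().round(1),q[abs(q[:,0]-t)<4][:,1].max().round(1)) for t in range(60,150,10) if (abs(q[:,0]-t)<4).any()])
E
```

```text
top 553 z 246.54724905415014 toe 142.76388601617393 [(60, np.float64(24.1), np.float64(28.5)), (70, np.float64(14.5), np.float64(29.5)), (80, np.float64(4.9), np.float64(33.1)), (90, np.float64(-2.6), np.float64(35.1)), (100, np.float64(-12.3), np.float64(34.9)), (110, np.float64(-22.0), np.float64(33.7)), (120, np.float64(-25.4), np.float64(28.4)), (130, np.float64(-21.3), np.float64(23.8)), (140, np.float64(-14.3), np.float64(14.1))]
side 493 z 248.25577039161976 toe 141.98171086958016 [(60, np.float64(-14.0), np.float64(31.0)), (70, np.float64(-15.1), np.float64(34.3)), (80, np.float64(-16.7), np.float64(37.5)), (90, np.float64(-22.8), np.float64(41.1)), (100, np.float64(-24.0), np.float64(40.0)), (110, np.float64(-20.5), np.float64(38.5)), (120, np.float64(-21.7), np.float64(37.4)), (130, np.float64(-17.9), np.float64(31.2)), (140, np.float64(-9.1), np.float64(25.3))]
```

Both views put the insole about 4 mm to the left of where the tool centre implies, with no clear rotation. I'll correct by that, lower it to just above the foot, and remeasure there, where parallax is small.

arm_command(increments="0 0 -0.012 0 0 0 -1; 0 0 0 -2.5 -4.6 5 -1; 0 0 0 0 0 15 -1; 0 0 0 0 0 20 -1; 0 0 0 0 0 20 -1; 0 0 0 0 0 12 -1; 0 0 0 0 0 6 -1; 0 0 0 0 0 0 -1")

```text
clock: 14.75
position: [550.6, -233.0, 151.8]
tool_rot: [0.386, -3.117, -0.001]
contact_force: [-0.4, 0.0, -0.5]
opening: 49.6
```

```bash
cat > m.py <<'E'
from h import *
import sys
np.set_printoptions(precision=1,suppress=True)
tag=sys.argv[1]; off=float(sys.argv[2])
s=bot.read_state(); R=Ro.from_rotvec(s['tool_rot']).as_matrix(); a=np.arctan2(-R[1,0],-R[0,0]); zt=s['position'][2]+off
print('tcp',s['position'],'a',round(a,4),'F',s['contact_force'],s['clock'])
a=.245; D=np.array([np.cos(a),np.sin(a)]); N=np.array([-D[1],D[0]]); C=np.array([601.3,-216.])  # insole frame wanted
f0={n:np.load(f'pics/{n}0.npz') for n in('top','side')}
B={'top':(385,130,450,235),'side':(245,130,345,190)}
for n in B:
    p,d=bot.camera(n); np.savez(f'pics/{n}{tag}.npz',p=p,d=d); m=heldmask(n,p,d,zt-12,zt+12,B[n])
    m=cv2.morphologyEx(m.astype(np.uint8),cv2.MORPH_OPEN,np.ones((3,3)))
    foot=footmask(n,f0[n]['p'],f0[n]['d'])
    for nm,M,z in(('ins',m,zt),('foot',foot.astype(np.uint8),145)):
        k=[c for c in cv2.findContours(M,0,cv2.CHAIN_APPROX_NONE)[0] if cv2.contourArea(c)>15]
        q=np.vstack([cast(n,c,z)[:,:2] for c in k])-C; q=np.c_[q@D,q@N]
        print(n,nm,'ends %.1f %.1f'%(q[:,0].min(),q[:,0].max()),[(t,*(float(v) for v in np.round([e[:,1].min(),e[:,1].max()],1))) for t in range(-80,90,10) for e in [q[abs(q[:,0]-t)<4]] if len(e)])
E
python3 m.py 6 20.2
```

```text
tcp [ 550.6 -233.   151.8] a 0.2461 F [-0.4  0.  -0.5] 14.75
top ins ends -82.3 90.1 [(-80, -24.8, -12.5), (-70, -26.1, -13.9), (10, 14.1, 24.2), (20, 12.1, 25.2), (30, -3.7, 28.9), (40, -14.1, 29.9), (50, -24.6, 30.2), (60, -27.3, 27.5), (70, -29.4, 24.8), (80, -26.1, 16.8)]
top foot ends -81.7 82.0 [(-80, -13.2, 9.4), (-70, -18.3, 14.5), (-60, -20.4, 17.2), (-50, -19.1, 16.9), (-40, -18.8, 17.2), (-30, -18.5, 16.9), (-20, -16.5, 16.5), (-10, -16.2, 16.2), (0, -15.6, 15.8), (10, -17.7, 17.9), (20, -21.1, 20.6), (30, -23.9, 22.7), (40, -24.3, 25.4), (50, -25.0, 23.4), (60, -23.7, 18.2), (70, -20.3, 15.5), (80, -12.8, 7.9)]
side ins ends -83.5 90.6 [(-80, -0.2, 19.6), (-70, -1.5, 23.5), (-40, -0.9, 24.0), (-30, -2.6, 22.8), (-20, -24.0, 25.4), (-10, -20.4, 24.5), (0, -21.6, 23.3), (10, -22.9, 26.3), (20, -24.7, 29.8), (30, -26.0, 32.9), (40, -27.7, 31.6), (50, -29.0, 35.1), (60, -29.9, 33.8), (70, -26.6, 27.4), (80, -22.6, 21.4)]
side foot ends -80.4 81.2 [(-80, -5.9, 4.3), (-70, -12.1, 13.1), (-60, -13.8, 16.6), (-50, -15.1, 19.2), (-40, -16.4, 18.3), (-30, -12.4, 17.1), (-20, -14.6, 15.8), (-10, -11.0, 14.0), (0, -12.3, 17.5), (10, -14.0, 20.6), (20, -15.3, 23.6), (30, -21.5, 22.8), (40, -22.9, 21.1), (50, -19.7, 25.0), (60, -21.0, 23.3), (70, -16.9, 17.2), (80, -8.5, 6.0)]
```

arm_command(increments="0 0 0.011 0 0 0 -1; 0 0 0 2 1 3 -1; 0 0 0 0 0 5 -1; 0 0 0 0 0 5 -1; 0 0 0 0 0 3 -1; 0 0 0 0 0 1 -1; 0 0 0 0 0 0 -1")

```text
clock: 15.55
position: [548.5, -232.5, 135.2]
tool_rot: [0.369, -3.119, -0.0]
contact_force: [0.2, 0.0, 0.1]
opening: 49.0
```

```bash
python3 m.py 7 20.2 | grep -v foot
```

```text
tcp [ 548.5 -232.5  135.2] a 0.2352 F [0.2 0.  0.1] 15.55
top ins ends 6.8 87.7 [(10, 14.1, 23.2), (20, 3.5, 27.0), (30, -4.0, 29.0), (40, -14.5, 30.0), (50, -22.1, 29.7), (60, -27.9, 27.7), (70, -29.3, 21.9), (80, -24.3, 14.4)]
side ins ends -85.7 89.2 [(-80, 2.6, 22.2), (-70, 1.7, 21.4), (-40, 1.8, 26.6), (-30, -19.5, 25.3), (-20, -20.8, 24.1), (-10, -22.1, 27.5), (0, -18.9, 25.8), (10, -20.2, 24.6), (20, -26.9, 32.3), (30, -28.2, 35.3), (40, -29.5, 34.5), (50, -25.9, 33.2), (60, -27.6, 31.6), (70, -24.0, 30.3), (80, -19.9, 23.9)]
```

Margins now balance to about 1 mm in both views and the toe margin is 5.7 mm. Lowering slowly, watching the force.

arm_command(increments="0 0 0 0 0 2 -1; 0 0 0 0 0 2 -1; 0 0 0 0 0 1 -1; 0 0 0 0 0 0 -1")

```text
clock: 16.05
position: [548.5, -232.5, 130.2]
tool_rot: [0.369, -3.12, -0.0]
contact_force: [-0.3, -0.3, -0.4]
opening: 49.4
```

arm_command(increments="0 0 0 0 0 0.7 -1; 0 0 0 0 0 0 -1")

```text
clock: 16.25
position: [548.6, -232.6, 129.7]
tool_rot: [0.368, -3.12, 0.0]
contact_force: [-0.1, 0.6, -0.2]
opening: 49.4
```

arm_command(increments="0 0 0 0 0 0.7 -1; 0 0 0 0 0 0 -1")

```text
clock: 16.45
position: [548.8, -232.6, 129.2]
tool_rot: [-0.369, 3.12, -0.0]
contact_force: [0.2, 0.1, -0.2]
opening: 49.4
```

arm_command(increments="0 0 0 0 0 0.7 -1; 0 0 0 0 0 0 -1")

```text
clock: 16.65
position: [548.8, -232.6, 129.1]
tool_rot: [-0.369, 3.12, -0.001]
contact_force: [-1.6, 1.2, 5.6]
opening: 49.5
```

arm_command(increments="0 0 0 0 0 0.5 -1; 0 0 0 0 0 0 -1")

```text
clock: 16.85
position: [548.8, -232.7, 129.1]
tool_rot: [-0.369, 3.119, -0.001]
contact_force: [-2.4, 1.8, 9.0]
opening: 49.3
```

arm_command(increments="0 0 0 0 0 -0.8 -1; 0 0 0 0 0 0 0.3; 0 0 0 0 0 0 0.3; 0 0 0 0 0 0 0.3; 0 0 0 0 0 0 0.5; 0 0 0 0 0 0 0.5; 0 0 0 0 0 0 0.5; 0 0 0 0 0 0 0.5")

```text
clock: 17.65
position: [548.7, -232.6, 128.6]
tool_rot: [0.369, -3.12, 0.0]
contact_force: [-0.5, -0.6, -0.5]
opening: 65.9
```

arm_command(increments="0 0 0 0 0 -5 0.5; 0 0 0 0 0 -10 0.5; 0 0 0 0 0 -20 0.5; 0 0 0 0 0 -30 0.5; 0 0 0 0 0 -30 0.5; 0 0 0 20 10 -20 0.5; 0 0 0 30 30 0 0.5; 0 0 0 25 35 0 0.5")

```text
clock: 18.45
position: [458.0, -177.6, 245.4]
tool_rot: [-0.367, 3.118, -0.003]
contact_force: [-0.3, 0.8, 0.1]
opening: 65.7
```

arm_command(increments="0 0 0 15 45 0 0.5; 0 0 0 0 45 0 0.5; 0 0 0 0 45 0 0.5; 0 0 0 0 45 0 0.5; 0 0 0 0 45 0 0.5; 0 0 0 0 45 0 0.5; 0 0 0 0 45 0 0.5; 0 0 0 0 0 0 0.5")

```text
clock: 19.25
position: [368.6, 130.1, 244.6]
tool_rot: [-0.379, 3.118, 0.003]
contact_force: [0.4, -0.4, 0.3]
opening: 66.5
```

```bash
python3 m.py 8 0 >/dev/null 2>&1; python3 - <<'E'
from h import *
np.set_printoptions(precision=2,suppress=True)
s=bot.read_state();print(s['clock'],s['position'],s['contact_force'],s['opening'])
out=[]; a=.245; D=np.array([np.cos(a),np.sin(a)]); N=np.array([-D[1],D[0]]); C=np.array([601.3,-216.])
B={'top':(385,130,450,235),'side':(245,150,345,190)}
for n in B:
    p,d=bot.camera(n); np.savez(f'pics/{n}9.npz',p=p,d=d); out.append(p[110:270,340:500] if n=='top' else p[110:270,210:370])
    m=big(cv2.morphologyEx(heldmask(n,p,d,136,160,B[n]).astype(np.uint8),cv2.MORPH_OPEN,np.ones((3,3)))>0)
    g,an,w,A=shape(n,m,148); q=depthpts(n,d,cv2.erode(m.astype(np.uint8),np.ones((3,3)))>0); c=q.mean(0); v=np.linalg.svd(q-c,full_matrices=False)[2][2]
    print(n,'ins g',g,an,A,profile(g,an,w)[:2],'eroded',raster(w,g,6),'z',c[2],'nrm',v*np.sign(v[2]))
    f=np.load(f'pics/{n}0.npz'); gf,af,wf,Af=shape(n,footmask(n,f['p'],f['d']),145); print('  foot',gf,af)
    for nm,ww in(('ins',w),('foot',wf)):
        r=(ww-C)@np.c_[D,N]; print('  ',nm,'ends %.1f %.1f'%(r[:,0].min(),r[:,0].max()),[(t,*(float(v) for v in np.round([e[:,1].min(),e[:,1].max()],1))) for t in range(-80,90,10) for e in [r[abs(r[:,0]-t)<4]] if len(e)])
cv2.imwrite('pics/c9.png',cv2.resize(np.hstack(out)[:,:,::-1],None,fx=2.5,fy=2.5,interpolation=0))
E
```

```text
19.3 [369.62 127.85 244.54] [ 0.08 -0.68  0.32] 65.45080102574093
top ins g [ 603.53 -218.54] 0.24903211480409768 8377.977708651564 (np.float64(-92.11799204278157), np.float64(87.13014639360102)) eroded (array([ 604.03, -218.48]), np.float64(0.2474412817618499), 5946.5) z 147.29470984239208 nrm [ 0. -0.  1.]
  foot [ 605.15 -215.74] 0.2460761200913067
   ins ends -90.6 88.7 [(-80, -24.9, 17.9), (-70, -27.7, 20.6), (-60, -29.1, 20.9), (-50, -28.5, 21.3), (-40, -28.2, 20.9), (-30, -26.9, 20.6), (-20, -25.9, 20.2), (-10, -25.7, 19.9), (0, -25.1, 19.6), (10, -25.5, 23.3), (20, -28.2, 26.1), (30, -31.0, 28.1), (40, -33.1, 30.2), (50, -33.5, 29.5), (60, -32.5, 26.8), (70, -30.5, 21.0), (80, -25.4, 15.8)]
   foot ends -81.7 82.0 [(-80, -13.2, 9.4), (-70, -18.3, 14.5), (-60, -20.4, 17.2), (-50, -19.1, 16.9), (-40, -18.8, 17.2), (-30, -18.5, 16.9), (-20, -16.5, 16.5), (-10, -16.2, 16.2), (0, -15.6, 15.8), (10, -17.7, 17.9), (20, -21.1, 20.6), (30, -23.9, 22.7), (40, -24.3, 25.4), (50, -25.0, 23.4), (60, -23.7, 18.2), (70, -20.3, 15.5), (80, -12.8, 7.9)]
side ins g [ 604.99 -214.66] 0.24731447
[... 259 characters left out ...]
ns ends -89.7 87.1 [(-80, -16.7, 18.2), (-70, -23.4, 21.6), (-60, -24.7, 25.1), (-50, -26.0, 23.8), (-40, -26.9, 22.1), (-30, -24.1, 25.6), (-20, -25.0, 24.3), (-10, -21.8, 23.0), (0, -23.6, 21.3), (10, -24.9, 24.8), (20, -26.2, 28.2), (30, -27.9, 31.3), (40, -29.2, 34.3), (50, -30.5, 33.4), (60, -31.4, 31.8), (70, -28.2, 25.8), (80, -24.2, 19.3)]
   foot ends -80.4 81.2 [(-80, -5.9, 4.3), (-70, -12.1, 13.1), (-60, -13.8, 16.6), (-50, -15.1, 19.2), (-40, -16.4, 18.3), (-30, -12.4, 17.1), (-20, -14.6, 15.8), (-10, -11.0, 14.0), (0, -12.3, 17.5), (10, -14.0, 20.6), (20, -15.3, 23.6), (30, -21.5, 22.8), (40, -22.9, 21.1), (50, -19.7, 25.0), (60, -21.0, 23.3), (70, -16.9, 17.2), (80, -8.5, 6.0)]
```

View pics/c9.png

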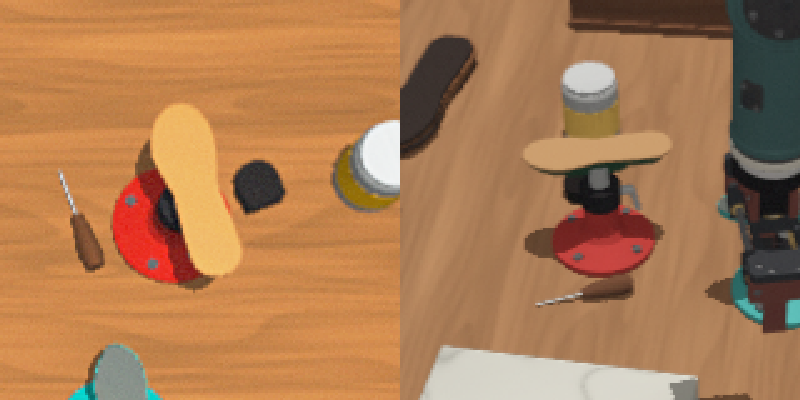

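The insole lies flat on the foot, and the other things are untouched. The top view suggests it sits about 2.4 mm right and 1–2 mm towards the heel, so I'll check with sub-pixel edges along cross-sections.

```bash
cat > e.py <<'E'
from h import *
import sys
a=.246; D=np.array([np.cos(a),np.sin(a)]); N=np.array([-D[1],D[0]]); C=np.array([601.3,-216.])
def samp(n,img,xyz):
    m=bot.camera_model(n); E=m['extrinsics']; F=np.diag([1,-1,-1.])@E[:3,:3].T; c=cv2.projectPoints(xyz,cv2.Rodrigues(F)[0],-F@E[:3,3],m['mtx'],np.array(m['distortion']))[0].reshape(1,-1,2).astype(np.float32)
    return cv2.remap(img,c[...,0],c[...,1],cv2.INTER_LINEAR)[0]
def edges(n,lab,z,P0,dirn,lo,hi,ref):
    "half-way crossings of the Lab distance from the centre colour, both ways out"
    r=[]
    for sg in(1,-1):
        t=np.arange(lo,hi,.25); v=samp(n,lab,np.c_[P0+sg*t[:,None]*dirn,np.full(len(t),z)]); e=np.linalg.norm(v-ref,axis=1)
        top=e[-12:].mean() if e[-12:].mean()>15 else e.max(); k=np.argmax(e>.5*top); r.append(sg*t[k] if k>0 else np.nan)
    return r
def run(n,tag,z):
    p=np.load(f'pics/{n}{tag}.npz')['p']; lab=cv2.cvtColor(cv2.GaussianBlur(p,(3,3),0).astype(np.float32)/255,cv2.COLOR_RGB2Lab); out=[]
    for s in range(-65,75,10):
        P=C+s*D; ref=np.median(samp(n,lab,np.c_[P+np.arange(-8,8)[:,None]*N,np.full(16,z)]),0)
        hw=25 if s<-35 else 22 if s<10 else 30
        out.append([s]+edges(n,lab,z,P,N,10,hw+9,ref))
    out=np.round(out,1); o=[edges(n,lab,z,C+b*N,D,60,103,np.median(samp(n,lab,np.c_[C+np.arange(-60,60)[:,None]*D+b*N,np.full(120,z)]),0)) for b in(-6,-2,2)]
    return out,np.round(o,1)
if __name__=='__main__':
    for n in('top','side'):
        A,oa=run(n,0,145); B,ob=run(n,sys.argv[1],148)
        print(n,'s | foot L R | ins L R | margins L R'); 
        for x,y in zip(A,B): print(int(x[0]),x[1:],y[1:],np.round([y[1]-x[1],x[2]-y[2]],1))
        print('ends foot',oa.tolist(),'ins',ob.tolist())
E
python3 e.py 9
```

```text
top s | foot L R | ins L R | margins L R
-65 [ 18.5 -20.8] [ 20.8 -29.8] [2.3 9. ]
-55 [ 18.8 -20.2] [ 21.  -29.8] [2.2 9.6]
-45 [ 18.  -19.2] [ 21.2 -29.2] [ 3.2 10. ]
-35 [ 17.2 -20. ] [ 21.  -27.5] [3.8 7.5]
-25 [ 16.5 -18.8] [ 21.  -26.2] [4.5 7.4]
-15 [ 17.2 -17.5] [ 20.8 -25.5] [3.6 8. ]
-5 [ 17. -16.] [ 20.2 -24.5] [3.2 8.5]
5 [ 16.8 -16.5] [ 21.5 -26. ] [4.7 9.5]
15 [ 20.8 -20.5] [ 24.  -28.8] [3.2 8.3]
25 [ 22.5 -23.5] [ 26.8 -31. ] [4.3 7.5]
35 [ 24.2 -25.5] [ 28.8 -33.2] [4.6 7.7]
45 [ 26.  -26.2] [ 30. -34.] [4.  7.8]
55 [ 23.2 -25.5] [ 26.8 -34.2] [3.6 8.7]
65 [ 18.5 -23.8] [ 23.8 -33.2] [5.3 9.4]
ends foot [[82.8, -83.2], [83.8, -82.8], [83.2, -81.5]] ins [[90.0, -89.5], [89.5, -89.2], [88.5, -87.5]]
side s | foot L R | ins L R | margins L R
-65 [ 15.2 -18. ] [ 21.  -28.5] [ 5.8 10.5]
-55 [ 16.5 -19.2] [ 21.8 -28. ] [5.3 8.8]
-45 [ 16.5 -19. ] [ 22.8 -27.8] [6.3 8.8]
-35 [ 15.5 -18. ] [ 22.8 -26.2] [7.3 8.2]
-25 [ 17.8 -17.2] [ 23.2 -25.2] [5.4 8. ]
-15 [ 17.8 -25. ] [ 23.  -24.8] [ 5.2 -0.2]
-5 [ 14.8 -21.5] [ 22.5 -24.2] [7.7 2.7]
5 [ 15.5 -21. ] [ 23. -24.] [7.5 3. ]
15 [ 18.8 -22.8] [ 26.5 -27.5] [7.7 4.7]
25 [ 23.2 -28.5] [ 29.2 -30. ] [6.  1.5]
35 [ 25.5 -24.2] [ 31.5 -31.2] [6. 7.]
45 [ 23.8 -23.8] [ 31.  -32.2] [7.2 8.4]
55 [ 21.5 -23.2] [ 29.5 -32.5] [8.  9.3]
65 [ 19.8 -21.8] [ 23.8 -31.8] [ 4. 10.]
ends foot [[83.2, -81.2], [84.5, -81.8], [85.0, -81.0]] ins [[90.8, -89.2], [90.2, -89.5], [88.8, -89.0]]
```

The top view gives side margins of about 4 mm left and 8.5 mm right; the side view agrees in sign with a smaller offset. The ends are even. So the insole should move about 2 mm left. I'll close the jaws lightly on the heel again, recentred 2.3 mm to the left, without lifting.

```bash
python3 -c "
from h import *
np.set_printoptions(precision=2,suppress=True)
goto((548.1,-230.4),200,.230)"
```

```text
pos [370.61 125.46 244.28] toolx [-0.97 -0.23 -0.  ] tooly [-0.23  0.97 -0.  ] shift [ -89.07 -387.52   44.72] len 400.12919617548187
turn about tool z 0.006630205981817738
```

arm_command(increments="0 0 0 0 -20 0 0.5; 0 0 0 0 -40 0 0.5; 0 0 0 0 -45 0 0.5; 0 0 0 -5 -45 0 0.5; 0 0 0 -14 -45 0 0.5; 0 0 0 -15 -45 0 0.5; 0 0 0 -15 -45 0 0.5; 0 0 0 -15 -45 0 0.5")

```text
clock: 20.2
position: [509.3, -185.0, 243.9]
tool_rot: [-0.362, 3.121, -0.001]
contact_force: [0.3, -0.5, -0.2]
opening: 65.8
```

arm_command(increments="0 0 0.006 -15 -35 0 0.5; 0 0 0 -7 -15 0 0.5; 0 0 0 -3 -7.5 0 0.5; 0 0 0 0 0 15 0.5; 0 0 0 0 0 20 0.5; 0 0 0 0 0 10 0.5; 0 0 0 0 0 0 0.5; 0 0 0 0 0 0 0.5")

```text
clock: 21.0
position: [546.7, -230.8, 199.1]
tool_rot: [0.359, -3.121, 0.0]
contact_force: [0.4, 0.5, 0.5]
opening: 65.9
```

```bash
python3 -c "
from h import *
np.set_printoptions(precision=2,suppress=True)
goto((548.1,-230.4),129,.230)"
```

```text
pos [ 546.71 -230.78  199.12] toolx [-0.97 -0.23  0.  ] tooly [-0.23  0.97 -0.  ] shift [-1.44  0.07 70.12] len 70.13024961070649
turn about tool z -0.0011878813045651526
```

arm_command(increments="0 0 0 -1 0 10 0.5; 0 0 0 0 0 15 0.5; 0 0 0 0 0 10 0.5; 0 0 0 0 0 5 0.5; 0 0 0 0 0 5 0.5; 0 0 0 0 0 3 0.5; 0 0 0 0 0 0 0.5")

```text
clock: 21.7
position: [547.9, -230.2, 150.5]
tool_rot: [0.359, -3.121, -0.0]
contact_force: [-0.8, 0.6, 0.6]
opening: 65.8
```

arm_command(increments="0 0 0 0 0 5 0.5; 0 0 0 0 0 5 0.5; 0 0 0 0 0 5 0.5; 0 0 0 0 0 5 0.5; 0 0 0 0 0 2 0.5; 0 0 0 0 0 0 0.5")

```text
clock: 22.3
position: [547.7, -230.1, 128.1]
tool_rot: [0.359, -3.12, -0.001]
contact_force: [-0.1, -0.1, -0.2]
opening: 66.0
```

```bash
python3 -c "
from h import *
np.set_printoptions(precision=2,suppress=True)
goto((548.1,-230.4),129,.230);print(bot.read_state()['contact_force'])"
```

```text
pos [ 547.66 -230.1   128.13] toolx [-0.97 -0.23  0.  ] tooly [-0.23  0.97  0.  ] shift [-0.36 -0.39 -0.87] len 1.018414303429322
turn about tool z -0.0008226018977577354
[-0.12 -0.12 -0.22]
```

arm_command(increments="0 0 0 0 -0.3 0 0.3; 0 0 0 0 0 0 0.2; 0 0 0 0 0 0 0.15; 0 0 0 0 0 0 0.1; 0 0 0 0 0 0 0.05; 0 0 0 0 0 0 0.05; 0 0 0 0 0 0 0.05")

```text
clock: 23.0
position: [548.2, -230.6, 128.9]
tool_rot: [-0.359, 3.121, -0.001]
contact_force: [-0.2, 0.3, 2.1]
opening: 49.5
```

arm_command(increments="0 0 0 0 0 0 -1; 0 0 0 0 0 0 -1; 0 0 0 0 0 0 -1; 0 0 0 0 0 0 -1")

```text
clock: 23.4
position: [548.2, -230.6, 128.9]
tool_rot: [-0.359, 3.121, -0.001]
contact_force: [-0.1, -0.1, 3.2]
opening: 49.1
```

arm_command(increments="0 0 0 0 0 0 0.3; 0 0 0 0 0 0 0.3; 0 0 0 0 0 0 0.3; 0 0 0 0 0 0 0.5; 0 0 0 0 0 0 0.5; 0 0 0 0 0 0 0.5; 0 0 0 0 0 0 0.5")

```text
clock: 24.1
position: [548.0, -230.6, 128.7]
tool_rot: [0.359, -3.121, 0.0]
contact_force: [-0.0, 0.0, 0.6]
opening: 65.8
```

arm_command(increments="0 0 0 0 0 -5 0.5; 0 0 0 0 0 -10 0.5; 0 0 0 0 0 -20 0.5; 0 0 0 0 0 -30 0.5; 0 0 0 0 0 -30 0.5; 0 0 0 20 10 -20 0.5; 0 0 0 30 30 0 0.5; 0 0 0 25 35 0 0.5")

```text
clock: 24.9
position: [457.7, -175.0, 245.4]
tool_rot: [-0.357, 3.119, -0.003]
contact_force: [0.3, 1.3, 0.8]
opening: 66.1
```

arm_command(increments="0 0 0 15 45 0 0.5; 0 0 0 0 45 0 0.5; 0 0 0 0 45 0 0.5; 0 0 0 0 45 0 0.5; 0 0 0 0 45 0 0.5; 0 0 0 0 45 0 0.5; 0 0 0 0 45 0 0.5; 0 0 0 0 0 0 0.5")

```text
clock: 25.7
position: [370.2, 133.2, 244.6]
tool_rot: [-0.369, 3.119, 0.003]
contact_force: [0.3, -0.8, -0.5]
opening: 65.9
```

```bash
python3 - <<'E'
from h import *
for n in('top','side'):
    p,d=bot.camera(n); np.savez(f'pics/{n}10.npz',p=p,d=d)
    if n=='side': cv2.imwrite('pics/s10.png',p[:,:,::-1])
s=bot.read_state(); print(s['clock'],s['contact_force'],s['opening'])
E
python3 e.py 10
```

```text
25.8 [ 0.11550649 -0.7850715  -0.19763678] 65.88022885081799
top s | foot L R | ins L R | margins L R
-65 [ 18.5 -20.8] [ 23. -28.] [4.5 7.2]
-55 [ 18.8 -20.2] [ 23. -28.] [4.2 7.8]
-45 [ 18.  -19.2] [ 23. -27.] [5.  7.8]
-35 [ 17.2 -20. ] [ 23.  -25.8] [5.8 5.8]
-25 [ 16.5 -18.8] [ 22.5 -25.5] [6.  6.7]
-15 [ 17.2 -17.5] [ 22.  -24.2] [4.8 6.7]
-5 [ 17. -16.] [ 21.5 -23.8] [4.5 7.8]
5 [ 16.8 -16.5] [ 22.  -25.5] [5.2 9. ]
15 [ 20.8 -20.5] [ 24.2 -27.8] [3.4 7.3]
25 [ 22.5 -23.5] [ 27. -31.] [4.5 7.5]
35 [ 24.2 -25.5] [ 28.8 -33.2] [4.6 7.7]
45 [ 26.  -26.2] [ 30.  -34.2] [4. 8.]
55 [ 23.2 -25.5] [ 26.8 -34.5] [3.6 9. ]
65 [ 18.5 -23.8] [ 23.8 -33.5] [5.3 9.7]
ends foot [[82.8, -83.2], [83.8, -82.8], [83.2, -81.5]] ins [[90.2, -88.2], [89.8, -89.0], [88.8, -88.5]]
side s | foot L R | ins L R | margins L R
-65 [ 15.2 -18. ] [ 23.  -26.8] [7.8 8.8]
-55 [ 16.5 -19.2] [ 23.5 -26.5] [7.  7.3]
-45 [ 16.5 -19. ] [ 24.  -26.2] [7.5 7.2]
-35 [ 15.5 -18. ] [ 23.8 -25.5] [8.3 7.5]
-25 [ 17.8 -17.2] [ 24.5 -23.5] [6.7 6.3]
-15 [ 17.8 -25. ] [ 24.2 -23.8] [ 6.4 -1.2]
-5 [ 14.8 -21.5] [ 23. -23.] [8.2 1.5]
5 [ 15.5 -21. ] [ 23.5 -23. ] [8. 2.]
15 [ 18.8 -22.8] [ 26.8 -27.5] [8.  4.7]
25 [ 23.2 -28.5] [ 29.5 -29.5] [6.3 1. ]
35 [ 25.5 -24.2] [ 31.5 -31. ] [6.  6.8]
45 [ 23.8 -23.8] [ 31.  -32.2] [7.2 8.4]
55 [ 21.5 -23.2] [ 29.5 -32.8] [8.  9.6]
65 [ 19.8 -21.8] [ 23.8 -31.8] [ 4. 10.]
ends foot [[83.2, -81.2], [84.5, -81.8], [85.0, -81.0]] ins [[91.2, -88.5], [90.5, -88.5], [89.2, -87.8]]
```

View pics/s10.png

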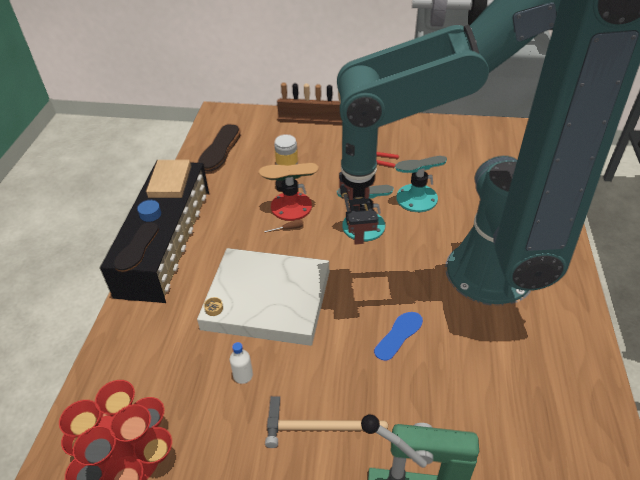

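The side view shows the insole on the red stand's foot, everything else in place and the gripper clear. Averaged over both views, the side-to-side offset is now about 1 mm. Handing in.

```bash
python3 -c "
from station import bot
print(bot.hand_in())"
```

```text
the job is handed in; nothing more can be done
None
```

The insole now lies flat on the upturned iron foot on the red stand, heel over heel and toe over toe, and the job is handed in with the gripper open and clear. It took about 26 s of the 72 s allowed.

- **Slide:** I pressed with about 6–8 N and slid the insole 100 mm, leaving the heel about 57 mm over the stone's edge.
- **Grip and placing:** I gripped the heel by its sides (49 mm between the pads), lifted it level and set it down with about 9 N.
- **Mend:** The first placing was about 2 mm too far right. I closed the jaws on the heel again, without lifting, to recentre it, then let go.

**Last checks**
- **End margins:** the heel margin is about 6–7 mm and the toe margin about 6 mm.
- **Side margins:** these do not quite agree between the views. The top view gives about 4.7 mm left and 7.7 mm right, so about 1.5 mm right of centre. The side view gives about 7 mm and 8 mm, so nearly centred. Several of its right-edge readings (middle of the foot) were unusable.
- **Rotation:** any error left is under about 0.01 rad.
- **Other things:** nothing else appears to have moved in the last side picture.

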